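# Size a brush-handle dowel in the hole gauge

## Robot

A 6-joint arm with a two-finger parallel gripper is mounted at the origin on the work surface. World frame = base frame: x ahead of the robot, y to its left, z up, the work surface at z = 0. Lengths are in mm, angles in rad, forces in N, time in s.
With the tool pointing down it reaches from about 350 to 875 mm from the base axis. Payload 4.2 kg.
Tool frame: the origin (TCP) lies on the mounting face of the last link; the fingertips stand 173 mm ahead of it and the grasp point (between the pads) lies 155 mm ahead of it (tcp_to_grasp is the distance from the TCP to the grasp point, in mm); z points along the fingers, y is the direction in which the jaws open and shut (so a half turn about z gives the same grasp; the last joint's range is limited). The gripper opens to 85 mm and grips with 20 to 120 N. Pads are 22 mm wide; open, the fingers measure 114 mm over their backs; the gripper's body (76 mm by 85 mm) begins 54 mm behind the grasp point. The pads swing forward as they close: fully open they stand 13 mm farther back than shut.
Start: joints at [0.259, 0.385, 0.008, 0, -1.194, -0.259], TCP at [624.98, 0.025, 404.712] pointing down, gripper open.
Joint ranges: [-3.14, 3.14], [-1.21, 2.06], [-1.07, 1.41], [-3.16, 2.05], [-2.99, -0.16], [-3.1, 3.1]. Speed limits (rad/s): [2.79, 2.79, 3.14, 3.14, 3.14, 3.14].

## Interface

Orientations are given as a unit quaternion [x, y, z, w].
In Python, from bench import * gives the robot as it stands. The module is installed in compiled form; this text tells all that it offers.
- The arm moves only by the tool apply_moves, never from a script. Its arguments are lists of equal length, an entry for each row: "fingers": the closure, from 0 (fully open) to 1 (shut); "dp": the shift along the world's x, y, z in cm, a list of three; "yaw": the turn about the world's z in degrees. A call has 1 to 10 rows; each row is the pose to reach, as a shift and turn from the pose measured when the call began; what a row does not reach only later rows make up. A row lasts 1/10 s, in which the tool goes at most 50 mm and 8.59 degrees, less where a joint would pass 70% of its speed; a pose out of reach is approached as far as the arm can. A call with a gripper value outside its range is refused whole. The fingers move at their own pace and stop on an object; the grip force is fixed at half the most. Time passes only in rows, so rows that repeat a pose let the fingers close. It gives the time, the measured TCP pose, the force and the opening at its end, in the units of the state.
- read_state(): the state, without advancing time (a new reading comes with each control period).
- get_image(name): name is "scene" or "side" or "wrist"; returns a dict with "color" (420x560x3 uint8, blue, green, red), "mtx" (3x3 intrinsics, pixels), "k1" (the pictures are not rectified: a ray, as slopes to the right and down, at radius r is drawn at 1 + k1 r^2 times it, then the intrinsics apply), "camera_from_world" (4x4, takes a point from world to camera coordinates); the wrist camera has in their place "tool_from_camera" (4x4, takes a point from camera to tool coordinates, whose origin is the TCP and whose axes are the flange's). Camera axes: x right, y down, z forward; pixel columns grow to the right and rows downward; lengths in mm; the calibration is good to about 2 mm. A picture is of the moment at which its call begins: read the wrist's pose just before it. There is no depth.
- job_done(): hands the job in, once; it reports no verdict.
The state is a dict: "clock": time; "joints": joint angles; "joint_vel": joint speeds; "joint_efforts": joint torques, N m; "position": TCP position; "ee_rot": TCP orientation; "contact_force": force on the tool from outside, world axes, zero at the start; "wrist_torque": the same for the moment, N m; "gripper_width": finger opening in mm.
Only numpy, scipy, OpenCV 4.12 (cv2) and the standard library are available. Lean on these libraries where they do the work, as an engineer would, in place of code of your own. Each camera call takes 0.05 s, during which the arm holds its last target. There are 200 camera calls.

## Task

Size the wooden brush-handle dowel that lies in the cradle place nearer the hole gauge: push it endwise, from the robot's side, a good 4 cm through the largest hole, draw it back out and step down to the next smaller hole in the same way, until a hole refuses its end when you press it squarely against it. Then put it back through the smallest hole it did pass, with more than half its length through, and leave it lying there on the shelf behind the plate. Leave the other dowel in its place and do not disturb the mug, the bottle and the bowl.

Things in the scene. Friction and masses are not known exactly. Their poses are not given: they have to be found in the camera images.
- gauge: Fixed gauge: upright aluminium plate 150 wide, 72 high, 10 mm thick with three through holes, and behind it a 120 mm long wooden shelf, 39 mm up, with dividers (tops 51 mm up) making a lane behind each hole. Origin on the table under the middle of the plate's front (robot-side) face; x = pushing direction, away from the robot; y along the plate. Hole bottoms are all 40 mm up. Bare table in front.
- hole_large (a point): Centre of the largest hole, 24 mm across, on the plate's front face, 52 mm above the table, 48 mm to +y of the plate's middle. Axes as the gauge's.
- hole_middle (a point): Centre of the middle hole, 18 mm across, on the plate's front face, 49 mm above the table. Axes as the gauge's.
- hole_small (a point): Centre of the smallest hole, 12 mm across, on the plate's front face, 46 mm above the table, 48 mm to -y of the plate's middle. Axes as the gauge's.
- place_near (a point): Cradle place nearer the gauge. The fixed dark wooden cradle (board 90 x 150, 10 mm thick) has two V grooves 84 mm apart, each 36 mm long, holding a dowel level by its middle: 62 mm stick out freely at each end, axis 40 to 45 mm above the table, to be gripped there from above, about 45 mm from the middle. Point: bottom of the V, half-way along, 30 mm up; x along the groove, away from the robot.
- place_far (a point): The other cradle place, farther from the gauge (84 mm to the robot's right of the near one). Point and axes as for place_near.
- dowel_a_mid (a point): Middle of one plain round wooden dowel, 160 mm long, on its axis; x along it (at the start along the groove, away from the robot). One of the two dowels is 14.5 mm thick (about 20 g), the other 20.5 mm (about 36 g); which one lies in the near place varies and is for the gauge to tell.
- dowel_a: The same dowel as dowel_a_mid; same point and axes.
- dowel_b_mid (a point): Middle of the other wooden dowel, 160 mm long, as dowel_a_mid. Either dowel may sit a degree or two askew in the fingers once gripped.
- dowel_b: The same dowel as dowel_b_mid; same point and axes.
- mug: Bystander: unglazed mug, 78 mm across, 85 mm high, left of the gauge; origin at the underside.
- bottle: Bystander: white bottle with wooden cap, 56 mm across, 150 mm high, beyond the cradle; origin at the underside.
- bowl: Bystander: bowl 110 mm across, 50 mm high, left of the gauge; origin at the underside.
Things that resemble listed ones, but are neither listed nor needed, are in the scene too. Leave any turquoise look-alike of the dowel_b alone. Leave any turquoise look-alike of the part that bears place_near alone.

How it is judged:
By the outcome, as a careful person would: the job done as asked, in the order asked, and still so for the second after the job is handed in, with the robot touching nothing.
It also fails if it takes over 54 s, if anything falls off the work surface, if the arm or the gripper's body presses on something with over 40 N, if the wrist force passes 120 N, or if a joint passes its speed limit or range.

## Working session

There is one attempt and no reset: what is moved stays moved. The work goes in short steps, Python scripts to look and compute and a tool call to move; the robot and the scene stay as the last step left them, time stands still between calls to the robot, and variables do not carry over. Pictures are saved under pics/ and viewed, about 8 in all and at most 12, crops included, and the job is handed in when it is done.

Besides the shell and the picture viewer there is one more tool, called after "Emit:" as name([rows], argument=value, ...), one row to a line, values as JSON. apply_moves: Moves the arm, as the interface text tells. Its arguments: {"type":"object","properties":{"fingers":{"type":"array","items":{"type":"number"}},"dp":{"type":"array","items":{"type":"array","items":{"type":"number"}}},"yaw":{"type":"array","items":{"type":"number"}}},"required":["fingers","dp","yaw"]}

```bash
mkdir -p pics; cat > h.py <<'E'
from bench import *
import numpy as np, cv2
from scipy.spatial.transform import Rotation as R
def cam(name):
    s=read_state(); g=get_image(name)
    if name=="wrist":
        T=np.eye(4);T[:3,:3]=R.from_quat(s["ee_rot"]).as_matrix();T[:3,3]=s["position"]
        W=T@np.array(g["tool_from_camera"])
    else: W=np.linalg.inv(np.array(g["camera_from_world"]))
    return dict(img=g["color"],K=np.array(g["mtx"]),k1=g["k1"],W=W)
def ray(c,uv):
    d=(np.array(uv,float)-c["K"][:2,2])/np.diag(c["K"])[:2]
    p=d.copy()
    for _ in range(20): p=d/(1+c["k1"]*(p@p))
    v=c["W"][:3,:3]@np.r_[p,1]; return c["W"][:3,3],v/np.linalg.norm(v)
def plane(c,uv,z):
    o,v=ray(c,uv); return o+v*(z-o[2])/v[2]
def tri(c1,u1,c2,u2):
    (a,p),(b,q)=ray(c1,u1),ray(c2,u2)
    t=np.linalg.lstsq(np.c_[p,-q],b-a,rcond=None)[0]
    A,B=a+t[0]*p,b+t[1]*q; return (A+B)/2,np.linalg.norm(A-B)
def proj(c,P):
    q=np.linalg.inv(c["W"])@np.r_[P,1]; p=q[:2]/q[2]; p=p*(1+c["k1"]*(p@p))
    return c["K"][:2,:2]@p+c["K"][:2,2]
import pickle
def save(name,f):
    c=cam(name); cv2.imwrite(f"pics/{f}.png",c["img"]); pickle.dump(c,open(f"pics/{f}.pkl","wb")); return c
def load(f): return pickle.load(open(f"pics/{f}.pkl","rb"))
E
python3 - <<'E'
from h import *
s=read_state();print(s)
a=[save(n,n+"0") for n in("scene","side","wrist")]
for c in a: print(c["W"].round(2),c["K"].round(0),c["k1"])
z=np.zeros((420,560,3),np.uint8)
m=np.vstack([np.hstack([a[0]["img"],a[1]["img"]])])
cv2.imwrite("pics/m0.png",cv2.resize(np.vstack([m]),(800,300)))
E
```

```text
{'clock': 0.0, 'joints': array([ 2.58583435e-01,  3.85566117e-01,  6.60746141e-03, -5.23130053e-04,
       -1.19400182e+00, -2.58579014e-01]), 'joint_vel': array([-0.00139526, -0.00142544,  0.00076455, -0.00084315, -0.00048739,
       -0.00016181]), 'joint_efforts': array([-9.55001960e-04, -3.92286408e+01,  1.88399577e+01,  4.18616563e+00,
       -4.72148502e-03,  8.27910434e-07]), 'position': array([6.24788594e+02, 2.69086417e-02, 4.03604624e+02]), 'ee_rot': array([-0.70703967,  0.70717302,  0.0007542 , -0.00081313]), 'contact_force': array([-0.71501768, -0.39919011,  0.53284406]), 'wrist_torque': array([-0.00719286,  0.01393385,  0.01392485]), 'gripper_width': 85.30307296563656}
[[-6.10000e-01  6.00000e-01 -5.20000e-01  1.10242e+03]
 [ 7.90000e-01  4.50000e-01 -4.10000e-01  4.58460e+02]
 [-2.00000e-02 -6.60000e-01 -7.50000e-01  9.49680e+02]
 [ 0.00000e+00  0.00000e+00  0.00000e+00  1.00000e+00]] [[435.   0. 278.]
 [  0. 435. 205.]
 [  0.   0.   1.]] -0.08639215985025608
[[ 8.5000e-01 -3.0000e-01  4.3000e-01 -3.6800e+01]
 [-5.2000e-01 -4.5000e-01  7.3000e-01 -8.9224e+02]
 [-3.0000e-02 -8.4000e-01 -5.4000e-01  7.0730e+02]
 [ 0.0000e+00  0.0000e+00  0.0000e+00  1.0000e+00]] [[528.   0. 275.]
 [  0. 528. 214.]
 [  0.   0.   1.]] -0.18867019980321148
[[-1.0000e+00  0.0000e+00 -0.0000e+00  6.2488e+02]
 [ 0.0000e+00  9.6000e-01  2.9000e-01 -7.4290e+01]
 [ 0.0000e+00  2.9000e-01 -9.6000e-01  3.7353e+02]
 [ 0.0000e+00  0.0000e+00  0.0000e+00  1.0000e+00]] [[302.   0. 279.]
 [  0. 302. 209.]
 [  0.   0.   1.]] -0.063943420363892
```

View pics/scene0.png

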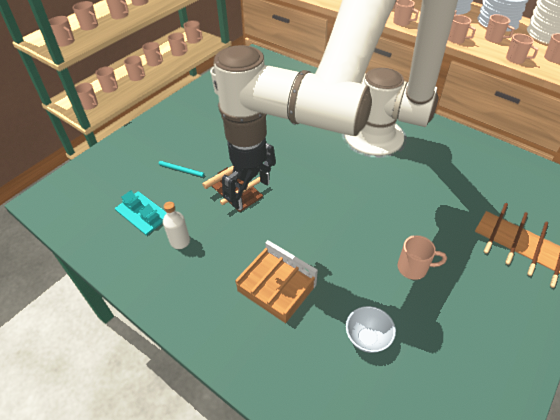

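View pics/side0.png

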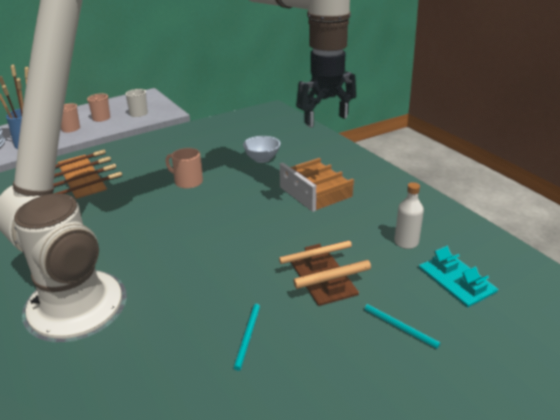

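View pics/wrist0.png

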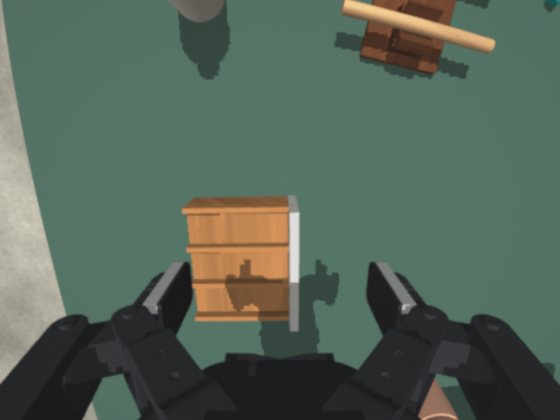

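Scene view: gauge with plate at about (290,260) and lanes behind it. The dark cradle with two wooden dowels is under the gripper at about (235,190). Turquoise decoys are at (180,168) and (140,210).

Side view: the wooden dowels are at (317,252), on the gauge side, and (335,274), the farther one. Turquoise look-alikes are at (248,335), (400,325) and (458,275). The one meant is the wooden dowel at (317,252) on the dark cradle, because it is nearer the gauge.

Wrist view: the plate's top edge is at about (294,198–330), and the near dowel runs (346,8)–(490,44).

```bash
python3 - <<'E'
from h import *
w,s,sc=load("wrist0"),load("side0"),load("scene0")
for n,a,b in(("near-end robot",(490,44),(283,260)),("near-end far",(346,8),(350,243))):
    print(n,*tri(w,a,s,b))
for p in((294,198),(294,330),(290,330),(299,330),(299,198)): print("plate top",plane(w,p,72).round(1))
# plate corner triangulated: wrist top corners vs side top corners
print(tri(w,(298,198),s,(314,187)),tri(w,(298,330),s,(281,167)))
i=cv2.resize(s["img"][130:310,250:390],None,fx=4.2,fy=3.3*4.2/3.3)[:600]
j=cv2.resize(cv2.imread("pics/side0.png")[150:300,260:390],(780,900))
cv2.imwrite("pics/crop0.png",cv2.resize(s["img"][155:305,265:385],(480,600),interpolation=cv2.INTER_CUBIC))
E
```

```text
near-end robot [ 407.98015406 -152.3712725    42.20429815] 5.097053955019589
near-end far [ 559.87931655 -180.68772609   41.00914953] 4.866705098234611
plate top [608.7   6.3  72. ]
plate top [606.3 170.6  72. ]
plate top [611.1 170.6  72. ]
plate top [600.3 170.6  72. ]
plate top [603.5   6.3  72. ]
(array([602.50202902,   7.7138097 ,  75.02075105]), np.float64(6.254522101210729)) (array([603.45203317, 173.6540734 ,  61.29260668]), np.float64(10.20860549693177))
```

View pics/crop0.png

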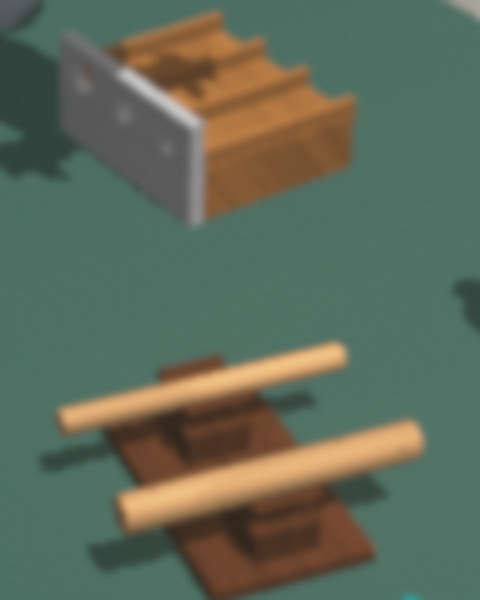

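Near dowel confirmed as the thinner wooden one, on the dark cradle nearer the plate: middle ≈ (484,−166,42), heading −10.5°. I'm moving above its robot-side end.

Emit:
apply_moves([
  [-2,-1.7,-1.4],
  [-4,-3.4,-2.8],
  [-6,-5.1,-4.2],
  [-8,-6.8,-5.6],
  [-10,-8.5,-7],
  [-12.5,-10.5,-8.5],
  [-15,-12.5,-10],
  [-17,-14.5,-11.5],
  [-18.5,-15.8,-13],
  [-18.5,-15.8,-13],
], fingers=[0,0,0,0,0,0,0,0,0,0], yaw=[8,16,24,32,40,48,56,64,72,79.5])

```text
clock: 1.15
position: [436.8, -159.1, 271.7]
ee_rot: [0.996, -0.09, -0.003, 0.001]
contact_force: [0.1, 0.3, 0.2]
gripper_width: 85.7
```

```bash
python3 - <<'E'
from h import *
c=save("wrist","wrist1");s=read_state();print(s["clock"],s["position"],R.from_quat(s["ee_rot"]).as_matrix().round(3),s["joints"].round(2))
save("side","side1");save("scene","scene1")
E
```

```text
1.2 [ 438.3480974  -158.71283437  272.81212442] [[ 0.984 -0.176 -0.003]
 [-0.176 -0.984 -0.001]
 [-0.003  0.002 -1.   ]] [ 0.    0.27 -0.55  0.   -0.75  1.39]
```

View pics/wrist1.png

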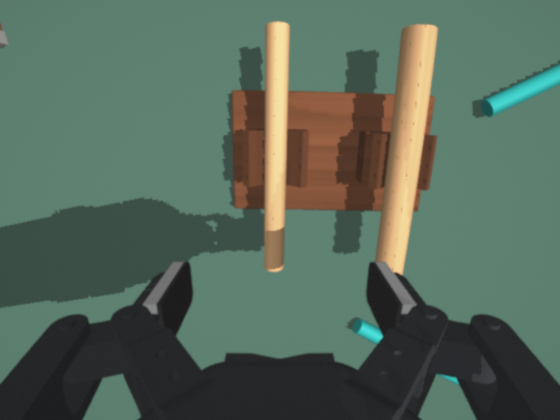

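Wrist view: the near dowel runs from (277,25) down to (274,271) on the dark cradle. The other wooden dowel is at (410,150) and the turquoise decoys are off to the right.

```bash
python3 - <<'E'
from h import *
w,s,sc=load("wrist1"),load("side1"),load("scene1")
g=w["img"].astype(int); r=[]
# edges per row: dowel is much brighter in red than cradle/table (or shaded wood near the end)
for v in list(range(32,225,8)):
    row=g[v,240:330]; m=(row[:,2]>150)&(row[:,2]-row[:,0]>40)
    k=np.flatnonzero(m); r.append((k.min()+240,k.max()+241,v))
r=np.array(r); print(r[::6].tolist())
z=42.5
C=np.array([plane(w,((a+b)/2,v+.5),z) for a,b,v in r]); p=np.polyfit(C[:,0],C[:,1],1)
Wd=[np.linalg.norm(plane(w,(a,v),z)-plane(w,(b,v),z)) for a,b,v in r]
print("yaw",np.degrees(np.arctan(p[0])),"width",np.median(Wd),"res",np.std(C[:,1]-np.polyval(p,C[:,0])))
e1,e2=plane(w,(274,271),z),plane(w,(277,24),z); print("ends",e1,e2,np.linalg.norm(e1-e2),"y@440",np.polyval(p,440))
h=s["img"]; cv2.imwrite("pics/c1.png",np.hstack([cv2.resize(h[145:215,265:365],(400,280),interpolation=cv2.INTER_CUBIC),cv2.resize(sc["img"][230:330,225:335],(400,364),interpolation=cv2.INTER_CUBIC)[:280]]))
E
```

```text
[[267, 290, 32], [267, 289, 80], [266, 288, 128], [266, 286, 176], [265, 285, 224]]
yaw -11.5959276118994 width 13.588798326802246 res 0.10772810648583371
ends [ 402.37803897 -148.79029139   42.5       ] [ 561.68477229 -180.67945012   42.5       ] 162.4670850509552 y@440 -156.76980773718594
```

View pics/c1.png

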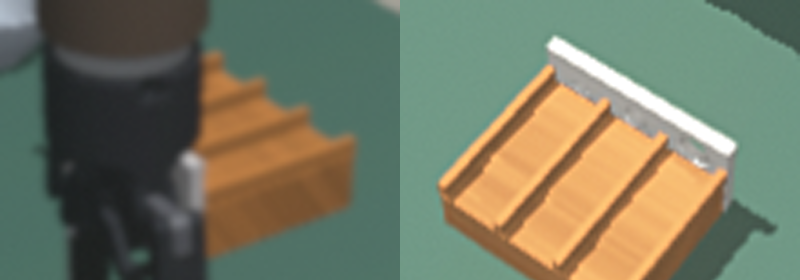

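```bash
python3 - <<'E'
from h import *
sc,s0,w0=load("scene1"),load("side0"),load("wrist0")
f=lambda x,y:((x-400)/400*110+225-.5+.5, y/364*100+230)
P=[plane(sc,f(*q),72) for q in((553,38),(736,147),(548,48),(733,157))]
print(np.round(P,1)); 
a,b=P[:2]; print(np.linalg.norm(a-b),(a+b)/2,np.degrees(np.arctan2(*(b-a)[:2][::1]*[-1,1])))
# side0 crop: front top corners (63,33) far and (203,125) near  (scale 4)
g=lambda x,y:(x/4+265,y/4+155)
S=[plane(s0,g(*q),72) for q in((63,33),(203,125))];print(np.round(S,1),np.linalg.norm(S[0]-S[1]),(S[0]+S[1])/2)
# wrist0: grey mask rows edges
im=w0["img"].astype(int)
for v in(205,225,245,262,285,300,320):
    row=im[v,270:320]; print(v,[tuple(x) for x in row[14:34:2]] if v in(225,) else "", np.flatnonzero((row.max(1)-row.min(1)<25)&(row.mean(1)>110))[[0,-1]]+270)
col=im[180:345,296];k=np.flatnonzero((col.max(1)-col.min(1)<25)&(col.mean(1)>100));print(k[0]+180,k[-1]+180)
E
```

```text
[[605.8  22.3  72. ]
 [604.  173.9  72. ]
 [614.6  24.9  72. ]
 [611.5 176.7  72. ]]
151.56240120128714 [604.91657281  98.12220793  72.        ] 0.7011848617000042
[[603.2 166.5  72. ]
 [609.6  15.8  72. ]] 150.83879013041397 [606.40472345  91.11357385  72.        ]
205  [289 297]
225 [(np.int64(89), np.int64(144), np.int64(208)), (np.int64(83), np.int64(137), np.int64(197)), (np.int64(104), np.int64(124), np.int64(154)), (np.int64(203), np.int64(207), np.int64(211)), (np.int64(219), np.int64(222), np.int64(224)), (np.int64(217), np.int64(220), np.int64(222)), (np.int64(218), np.int64(222), np.int64(224)), (np.int64(193), np.int64(200), np.int64(197)), (np.int64(113), np.int64(126), np.int64(99)), (np.int64(103), np.int64(117), np.int64(85))] [289 299]
245  [289 299]
262  [289 299]
285  [290 297]
300  [290 297]
320  [290 297]
196 330
```

Emit:
apply_moves([
  [0,0.2,-2],
  [0,0.2,-4],
  [0,0.2,-6],
  [0,0.2,-7.4],
  [0,0.2,-7.4],
  [0,0.2,-7.4],
  [0,0.2,-7.4],
  [0,0.2,-7.4],
  [0,0.2,-7.4],
  [0,0.2,-7.4],
], fingers=[0,0,0,0,0,0.4,1,1,1,1], yaw=[-1.4,-1.4,-1.4,-1.4,-1.4,-1.4,-1.4,-1.4,-1.4,-1.4])

```text
clock: 2.3
position: [440.0, -156.1, 200.3]
ee_rot: [0.994, -0.105, 0.001, 0.001]
contact_force: [-0.3, 0.6, 1.0]
gripper_width: 12.7
```

Emit:
apply_moves([
  [0,0,0],
  [0,0,1],
  [0,0,3],
  [-1,1,5],
  [-2,4,6],
  [-2,7,6],
  [-2,10,6],
  [-2,10,6],
], fingers=[1,1,1,1,1,1,1,1], yaw=[0,0,0,2,5,8,11.6,11.6])

```text
clock: 3.1
position: [420.1, -54.1, 261.4]
ee_rot: [1.0, -0.002, 0.002, 0.001]
contact_force: [0.2, -0.6, 0.3]
gripper_width: 12.1
```

```bash
python3 - <<'E'
from h import *
w=save("wrist","wrist2");s=read_state();print(s["clock"],s["position"],s["contact_force"],s["gripper_width"],R.from_quat(s["ee_rot"]).as_matrix().round(3))
s2=save("side","side2")
print("mug",plane(load("scene0"),(415,272),0),plane(load("side0"),(187,182),0))
cv2.imwrite("pics/m2.png",np.hstack([w["img"][:, 150:410],s2["img"][100:,0:][:,100:560]])if 0 else np.hstack([w["img"][:,130:430],cv2.resize(s2["img"][150:360,180:430],(500,420))]))
E
```

```text
3.15 [420.0268807  -55.01372344 261.17715868] [ 0.50770958 -0.08110048 -0.16241108] 12.471674195555245 [[ 1.    -0.006  0.003]
 [-0.006 -1.    -0.001]
 [ 0.003  0.001 -1.   ]]
mug [417.65226506 355.81970504   0.        ] [400.41064356 336.96149279   0.        ]
```

View pics/m2.png

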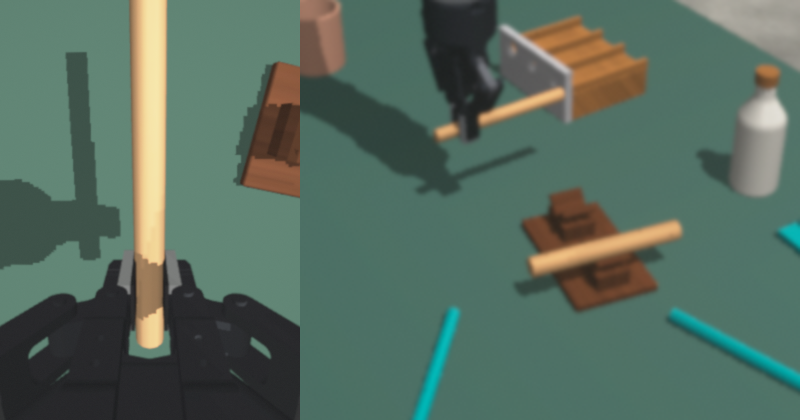

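Wrist view: the dowel is held straight, passing (279,100) in full-frame pixels, with its rear end at about (280,345). Side view: the dowel is level in the fingers with its tip at about (311,196), and the other dowel is undisturbed.

```bash
cat >> h.py <<'E'
def dowel(w,rows,x0,x1,tcp,side=None,ends=()):
    g=w["img"].astype(int); L=[];P=[]
    for v in rows:
        row=g[v,x0:x1]; k=np.flatnonzero((row[:,2]>140)&(row[:,2]-row[:,0]>40))
        if len(k)<10: continue
        a,b=k.min()+x0,k.max()+x0+1
        (o,d1),(_,d2)=ray(w,(a,v+.5)),ray(w,(b,v+.5))
        ang=np.arccos(d1@d2); d=(d1+d2)/np.linalg.norm(d1+d2)
        L.append(d); fw=w["W"][:3,2]
        P.append((o+d*7.25/np.sin(ang/2),b-a))
    L=np.array(L); n=np.linalg.svd(L)[2][-1]   # plane holding the axis
    X=np.array([p for p,_ in P]); py=np.polyfit(X[:,0],X[:,1],1); pz=np.polyfit(X[:,0],X[:,2],1)
    print("widths",[b for _,b in P][::5],"yaw",np.degrees(np.arctan(py[0])),"pitch(up+)",np.degrees(np.arctan(pz[0])),"at grasp x: y,z-tcp",np.polyval(py,tcp[0])-tcp[1],np.polyval(pz,tcp[0])-tcp[2])
    E=[]
    for u in ends:
        o,d=ray(side,u); t=n@(w["W"][:3,3]-o)/(n@d); E.append(o+t*d)
    if E:
        E=np.array(E); d=E[1]-E[0]; print("ends",E.round(1),np.linalg.norm(d),"yaw",np.degrees(np.arctan2(d[1],d[0])),"pitch",np.degrees(np.arctan2(d[2],np.hypot(*d[:2]))))
        print("at grasp",(E[0]+d*(tcp[0]-E[0][0])/d[0]-tcp).round(1),"tip ahead",E[1][0]-tcp[0])
E
python3 - <<'E'
from h import *
dowel(load("wrist2"),range(5,225,6),240,330,np.array([420.03,-55.01,261.18]),load("side2"),((248.5,217),(312,196.5)))
E
```

```text
widths [np.int64(36), np.int64(36), np.int64(35), np.int64(34), np.int64(33), np.int64(33), np.int64(32), np.int64(31)] yaw -0.09407805833218995 pitch(up+) -0.7578153856375381 at grasp x: y,z-tcp 0.9994292359104477 -164.43707052737147
ends [[387.3 -54.  100.7]
 [550.  -54.2  97.5]] 162.64707586320273 yaw -0.09440097423507891 pitch -1.0997778173945951
at grasp [   0.     1.  -161.1] tip ahead 129.9329396203609
```

Emit:
apply_moves([
  [1,3,1],
  [3,6,1],
  [5,9,1],
  [7,12,1],
  [8.5,15,1],
  [8.5,15,1],
  [8.5,15,1],
], fingers=[1,1,1,1,1,1,1], yaw=[0,0,0,0,0,0,0])

```text
clock: 3.9
position: [505.1, 93.9, 270.5]
ee_rot: [1.0, -0.004, 0.0, 0.001]
contact_force: [-0.6, -0.2, -0.6]
gripper_width: 12.5
```

```bash
python3 - <<'E'
from h import *
w=save("wrist","wrist3");s=read_state();print(s["clock"],s["position"],R.from_quat(s["ee_rot"]).as_matrix().round(4).tolist())
save("side","side3");save("scene","scene3")
cv2.imwrite("pics/m3.png",cv2.resize(w["img"][:300],(800,429)))
E
```

```text
3.95 [504.6969924   93.26865474 270.53176864] [[1.0, -0.0088, 0.0004], [-0.0088, -1.0, -0.002], [0.0004, 0.002, -1.0]]
```

View pics/m3.png

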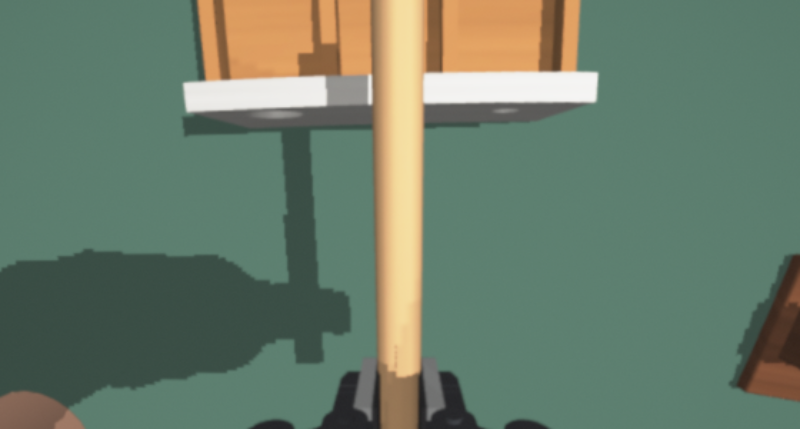

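Wrist view: the plate's top front edge runs (131,77)–(418,71). The large hole is on the left (+y) at (192,80) and the small one on the right. The dowel is over the middle.

```bash
python3 - <<'E'
from h import *
w=load("wrist3"); T=np.array([504.7,93.27,270.53])
g=w["img"].astype(int); m=(g.min(2)>185)&(g.max(2)-g.min(2)<30); m[:,255:305]=0; m[95:]=0
pts=[]
for u in list(range(140,225,6))+list(range(310,412,6)):
    k=np.flatnonzero(m[:,u])
    if len(k): pts.append((u+.5,k.max()+1))
X=np.array([plane(w,p,72) for p in pts]); q=np.polyfit(X[:,1],X[:,0],1); th=-np.arctan(q[0])
cols=np.flatnonzero(m.any(0)); print("cols",cols[0],cols[-1])
vl=pts[0][1]-6;vr=pts[-1][1]-6
A,B=plane(w,(cols[0],vl),72),plane(w,(cols[-1]+1,vr),72); ym=(A[1]+B[1])/2
xm=np.polyval(q,ym); print("yaw",np.degrees(th),"res",np.std(X[:,0]-np.polyval(q,X[:,1])),"width",np.linalg.norm(A-B),"mid",xm,ym)
for n,o in(("L",48),("M",0),("S",-48)): print(n,xm-o*np.sin(th),ym+o*np.cos(th))
dowel(w,range(5,225,6),240,330,T)
# same-height check: dowel axis rays at x of plate: lateral position
E
```

```text
cols 129 418
yaw 0.758198310560034 res 0.15922394122708192 width 151.99136557549707 mid 602.4180263458509 96.04657304957544
L 601.7828581527032 144.04237037982523
M 602.4180263458509 96.04657304957544
S 603.0531945389986 48.05077571932564
widths [np.int64(90), np.int64(90), np.int64(35), np.int64(34), np.int64(33), np.int64(32), np.int64(32), np.int64(30)] yaw -0.564814239261115 pitch(up+) 35.16935490973377 at grasp x: y,z-tcp 0.575722322341548 -199.44616946888624
```

Emit:
apply_moves([
  [-2,0,0],
  [-5,1,0],
  [-6,3,-1],
  [-6,4.8,-2.5],
  [-5.8,4.8,-4.5],
  [-5.8,4.8,-5.65],
  [-5.8,4.8,-5.65],
  [-5.8,4.8,-5.65],
  [-5.8,4.8,-5.65],
], fingers=[1,1,1,1,1,1,1,1,1], yaw=[0,0.5,1,1.3,1.3,1.3,1.3,1.3,1.3])

```text
clock: 4.95
position: [446.7, 140.7, 215.1]
ee_rot: [1.0, 0.007, 0.001, 0.0]
contact_force: [-0.6, 0.6, -0.9]
gripper_width: 12.3
```

```bash
python3 - <<'E'
from h import *
s=read_state();print(s["clock"],s["position"],s["contact_force"],R.from_quat(s["ee_rot"]).as_matrix().round(4)[:,0])
sd=save("side","side4");w=save("wrist","wrist4")
print("predicted hole px",proj(sd,np.array([601.8,144,52])),"tip",proj(sd,s["position"]+[128,2.5,-162]))
cv2.imwrite("pics/m4.png",np.hstack([cv2.resize(sd["img"][140:225,240:340],(588,500),interpolation=cv2.INTER_CUBIC)]))
E
```

```text
4.95 [446.72762681 140.69500479 215.11650533] [-0.58388502  0.62861615 -0.87666004] [0.9999 0.0131 0.0023]
predicted hole px [284.98103866 173.47383919] tip [276.27573967 175.98524709]
```

View pics/m4.png

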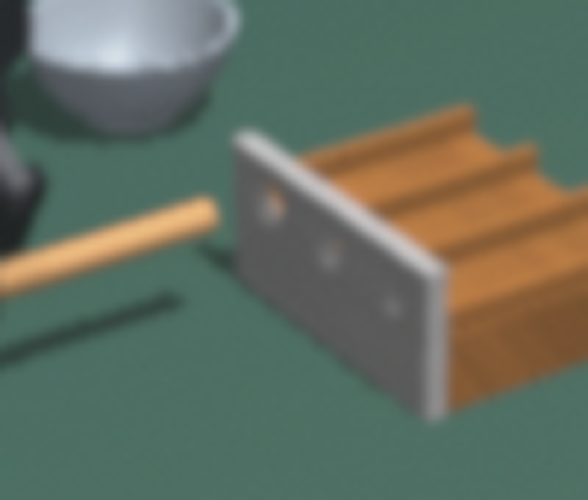

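Side view: the dowel tip is at crop (210,213) and the large hole at (272,205). Extended, the dowel passes about 3–4 mm above the centre, so I'm lowering it and then entering.

Emit:
apply_moves([
  [0,0,-0.35],
  [0,0.03,-0.35],
  [1,0.04,-0.35],
  [2,0.05,-0.35],
  [2.7,0.06,-0.35],
  [3.2,0.07,-0.35],
  [3.7,0.08,-0.35],
  [4.2,0.09,-0.35],
  [4.5,0.1,-0.35],
  [4.5,0.1,-0.35],
], fingers=[1,1,1,1,1,1,1,1,1,1], yaw=[0,0,0,0,0,0,0,0,0,0])

```text
clock: 6.05
position: [492.0, 141.9, 211.6]
ee_rot: [1.0, 0.007, 0.001, 0.0]
contact_force: [-0.2, 0.1, 0.1]
gripper_width: 12.4
```

Emit:
apply_moves([
  [1,0.01,0],
  [2,0.02,0],
  [3,0.04,0],
  [4,0.05,0],
  [4.5,0.06,0],
  [4.5,0.06,0],
  [4.5,0.06,0],
], fingers=[1,1,1,1,1,1,1], yaw=[0,0,0,0,0,0,0])

```text
clock: 6.75
position: [536.9, 142.3, 211.3]
ee_rot: [1.0, 0.006, 0.001, 0.001]
contact_force: [0.5, 0.1, -0.6]
gripper_width: 12.4
```

```bash
python3 - <<'E'
from h import *
s=read_state();print(s["clock"],s["position"],s["contact_force"],s["wrist_torque"])
sd=save("scene","scene5");w=save("wrist","wrist5")
cv2.imwrite("pics/m5.png",np.hstack([cv2.resize(w["img"][:240,120:440],(448,336)),cv2.resize(sd["img"][220:320,230:330],(336,336),interpolation=cv2.INTER_CUBIC)]))
E
```

```text
6.75 [536.86520971 142.28010598 211.33246548] [ 0.52769712  0.05185422 -0.62027874] [-0.05446646  0.03288048  0.03346303]
```

View pics/m5.png

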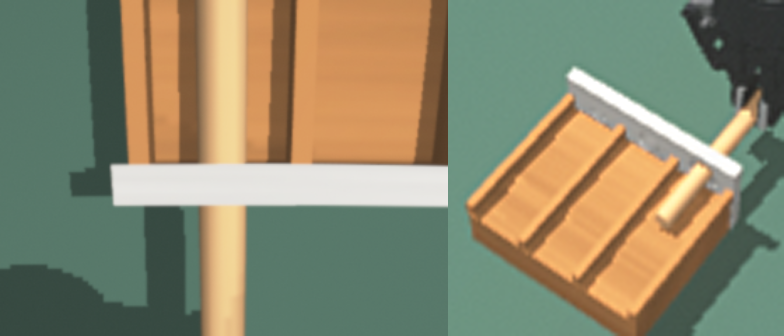

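Wrist and scene views both show the dowel through the large hole and lying over its lane by about 5.5 cm. I'm feeling for the hole's bottom to calibrate the height.

Emit:
apply_moves([
  [0,0,-0.15],
  [0,0,-0.3],
  [0,0,-0.35],
  [0,0,-0.35],
], fingers=[1,1,1,1], yaw=[0,0,0,0])

```text
clock: 7.25
position: [536.5, 142.4, 207.9]
ee_rot: [1.0, 0.007, 0.001, 0.001]
contact_force: [-0.4, -0.2, -0.4]
gripper_width: 12.4
```

```bash
python3 - <<'E'
from h import *
s=read_state();print(s["clock"],s["position"],s["contact_force"],s["wrist_torque"])
w=load("wrist5"); T=np.array([536.87,142.28,211.33])
g=w["img"].astype(int); m=(g.min(2)>185)&(g.max(2)-g.min(2)<30); m[:,255:305]=0; m[200:]=0
pts=[]
for u in list(range(205,250,6))+list(range(310,430,6)):
    k=np.flatnonzero(m[:,u]); pts.append((u+.5,k.max()+1))
for z in(72,):
    X=np.array([plane(w,p,z) for p in pts]); q=np.polyfit(X[:,1],X[:,0],1); print("yaw",-np.degrees(np.arctan(q[0])),"x@144",np.polyval(q,144))
c=np.flatnonzero(m.any(0)); print(c[0],"+y end",plane(w,(c[0],pts[0][1]-8),72))
# dowel axis at rows below plate
for v in(155,165,180,200,220):
    row=g[v,230:340];k=np.flatnonzero((row[:,2]>150)&(row[:,2]-row[:,0]>50));k=k+230; print(v,k[0],k[-1]+1,plane(w,((k[0]+k[-1]+1)/2,v+.5),53).round(1))
E
```

```text
7.25 [536.54787094 142.38010395 207.85084234] [-0.44179823 -0.18595622 -0.394945  ] [-0.02565354 -0.0504123  -0.01719453]
yaw 0.709785034180825 x@144 601.8184671262519
200 +y end [604.14402373 171.78308494  72.        ]
155 265 296 [596.2 142.9  53. ]
165 265 296 [592.  142.9  53. ]
180 265 295 [585.5 143.   53. ]
200 265 295 [576.5 142.9  53. ]
220 266 295 [567.2 142.5  53. ]
```

Emit:
apply_moves([
  [0,0,-0.1],
  [0,0,-0.15],
  [0,0,-0.15],
], fingers=[1,1,1], yaw=[0,0,0])

```text
clock: 7.55
position: [536.6, 142.4, 206.5]
ee_rot: [1.0, 0.007, 0.001, 0.001]
contact_force: [-1.7, 0.1, 1.2]
gripper_width: 11.9
```

Emit:
apply_moves([
  [0,0,-0.1],
  [0,0,-0.15],
  [0,0,-0.15],
], fingers=[1,1,1], yaw=[0,0,0])

```text
clock: 7.85
position: [536.5, 142.4, 205.3]
ee_rot: [1.0, 0.007, 0.001, 0.0]
contact_force: [-1.6, -0.6, 3.8]
gripper_width: 12.5
```

Emit:
apply_moves([
  [0,0,0.4],
  [-1,0,0.4],
  [-3,-0.04,0.4],
  [-5,-0.06,0.4],
  [-7,-0.1,0.4],
  [-9,-0.12,0.4],
  [-9,-1.5,0.41],
  [-9,-3.3,0.41],
  [-9,-4.8,0.41],
  [-9,-4.8,0.41],
], fingers=[1,1,1,1,1,1,1,1,1,1], yaw=[0,0,0,0,0,0,0,0,0,0])

```text
clock: 8.85
position: [446.2, 92.6, 209.2]
ee_rot: [1.0, 0.005, 0.0, 0.001]
contact_force: [-1.5, 0.9, -0.4]
gripper_width: 12.1
```

```bash
python3 - <<'E'
from h import *
s=read_state();print(s["clock"],s["position"],s["contact_force"],R.from_quat(s["ee_rot"]).as_matrix().round(4)[:,0])
sd=save("side","side6");w=save("wrist","wrist6")
g=w["img"].astype(int)
for v in range(5,220,30):
    row=g[v,230:340];k=np.flatnonzero((row[:,2]>150)&(row[:,2]-row[:,0]>50));k=k+230; print(v,plane(w,((k[0]+k[-1]+1)/2,v+.5),50).round(1))
cv2.imwrite("pics/m6.png",cv2.resize(sd["img"][140:225,240:340],(588,500),interpolation=cv2.INTER_CUBIC))
E
```

```text
8.85 [446.19172824  92.58495986 209.16940654] [-1.49947478  0.87714178 -0.40937447] [0.9999 0.0106 0.001 ]
5 [563.2  94.9  50. ]
35 [552.6  94.6  50. ]
65 [541.6  94.4  50. ]
95 [530.2  94.5  50. ]
125 [518.4  94.2  50. ]
155 [506.  94.  50.]
185 [493.   93.7  50. ]
215 [479.2  93.7  50. ]
```

View pics/m6.png

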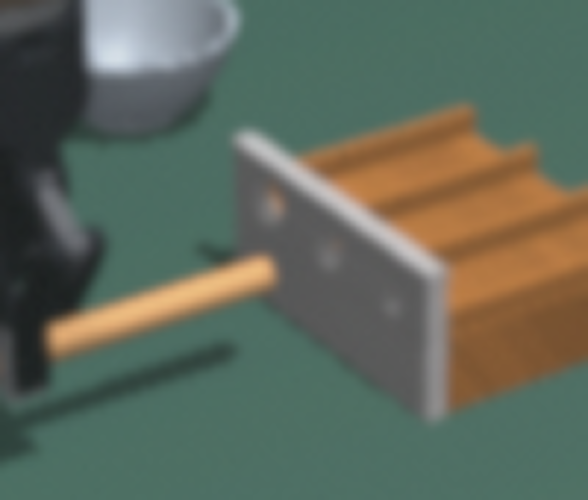

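Side view: the dowel tip at (270,271), extended, meets the middle hole at (330,255). Entering gently.

Emit:
apply_moves([
  [0,0.08,0],
  [1,0.09,0],
  [2,0.1,0],
  [2.4,0.11,0],
  [2.8,0.12,0],
  [3.2,0.12,0],
  [3.6,0.13,0],
  [4,0.13,0],
  [4.3,0.14,0],
  [4.3,0.14,0],
], fingers=[1,1,1,1,1,1,1,1,1,1], yaw=[0.1,0.1,0.1,0.1,0.1,0.1,0.1,0.1,0.1,0.1])

```text
clock: 9.95
position: [490.2, 95.4, 209.4]
ee_rot: [1.0, 0.007, 0.001, 0.0]
contact_force: [0.5, -0.5, -0.6]
gripper_width: 12.4
```

Emit:
apply_moves([
  [1,0.01,0],
  [2,0.02,0],
  [3,0.03,0],
  [4,0.04,0],
  [4.6,0.05,0],
  [4.6,0.05,0],
  [4.6,0.05,0],
], fingers=[1,1,1,1,1,1,1], yaw=[0,0,0,0,0,0,0])

```text
clock: 10.65
position: [536.1, 95.7, 209.1]
ee_rot: [1.0, 0.007, 0.001, 0.0]
contact_force: [0.2, -0.9, -0.6]
gripper_width: 12.3
```

```bash
python3 - <<'E'
from h import *
s=read_state();print(s["clock"],s["position"],s["contact_force"],s["wrist_torque"],R.from_quat(s["ee_rot"]).as_matrix().round(4)[:,0])
w=save("wrist","wrist7");save("scene","scene7")
g=w["img"].astype(int)
for v in range(150,230,20):
    row=g[v,230:340];k=np.flatnonzero((row[:,2]>150)&(row[:,2]-row[:,0]>50));k=k+230; print(v,plane(w,((k[0]+k[-1]+1)/2,v+.5),48).round(1))
E
```

```text
10.65 [536.05494081  95.70159554 209.13766641] [ 0.16908777 -0.89028785 -0.55226182] [-0.06966405  0.03158347 -0.02288971] [0.9999 0.0133 0.002 ]
150 [597.4  96.1  48. ]
170 [588.7  96.   48. ]
190 [579.7  96.1  48. ]
210 [570.4  96.   48. ]
```

Emit:
apply_moves([
  [-1.5,-0.02,0],
  [-3.5,-0.04,0],
  [-5.5,-0.07,0],
  [-7.5,-0.1,0],
  [-9,-0.12,0],
  [-9,-1.6,-0.1],
  [-9,-3.5,-0.3],
  [-9,-4.92,-0.3],
  [-9,-4.92,-0.3],
  [-9,-4.92,-0.3],
], fingers=[1,1,1,1,1,1,1,1,1,1], yaw=[0,0,0,0,0,0,0,0,0,0])

```text
clock: 11.75
position: [446.2, 46.2, 206.4]
ee_rot: [1.0, 0.006, 0.001, 0.0]
contact_force: [-0.1, -0.8, 0.6]
gripper_width: 12.0
```

```bash
python3 - <<'E'
from h import *
s=read_state();print(s["clock"],s["position"],s["contact_force"],R.from_quat(s["ee_rot"]).as_matrix().round(4)[:,0])
sd=save("side","side8");w=save("wrist","wrist8")
g=w["img"].astype(int);C=[]
for v in range(5,220,10):
    row=g[v,230:340];k=np.flatnonzero((row[:,2]>150)&(row[:,2]-row[:,0]>50));k=k+230; C.append(plane(w,((k[0]+k[-1]+1)/2,v+.5),47))
C=np.array(C);p=np.polyfit(C[:,0],C[:,1],1);print("y at plate",np.polyval(p,602),"want 48.2",p[0])
cv2.imwrite("pics/m8.png",cv2.resize(sd["img"][150:235,260:360],(588,500),interpolation=cv2.INTER_CUBIC))
E
```

```text
11.75 [446.15780682  46.16100894 206.43193076] [-0.12076327 -0.8260614   0.62965678] [0.9999 0.0128 0.0028]
y at plate 48.78312710301384 want 48.2 0.014452485949618553
```

View pics/m8.png

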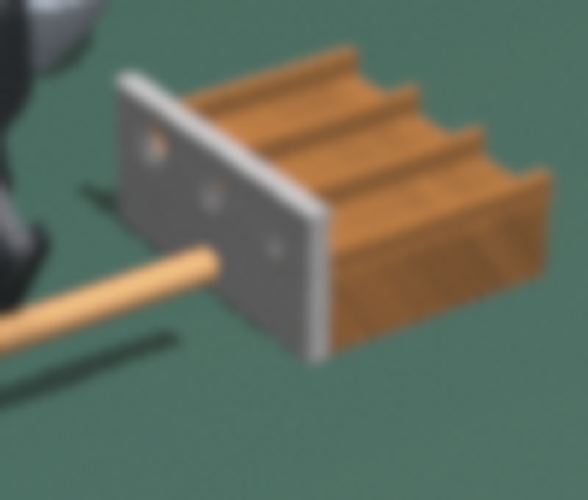

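Side view: the tip at (212,263), extended, meets the small hole at (275,246). Pressing squarely, in small steps.

Emit:
apply_moves([
  [1,0,-0.02],
  [1.8,0,-0.03],
  [2.2,0,-0.03],
  [2.4,0,-0.03],
  [2.5,0,-0.03],
  [2.6,0,-0.03],
  [2.6,0,-0.03],
], fingers=[1,1,1,1,1,1,1], yaw=[0,0,0,0,0,0,0])

```text
clock: 12.55
position: [472.1, 46.7, 206.1]
ee_rot: [1.0, 0.007, 0.001, 0.0]
contact_force: [-0.1, 0.7, 0.8]
gripper_width: 12.4
```

Emit:
apply_moves([
  [0.1,0,0],
  [0.2,0,0],
  [0.3,0,0],
  [0.4,0,0],
  [0.5,0.01,0],
  [0.5,0.01,0],
], fingers=[1,1,1,1,1,1], yaw=[0,0,0,0,0,0])

```text
clock: 13.15
position: [477.3, 46.8, 206.1]
ee_rot: [1.0, 0.007, 0.001, 0.0]
contact_force: [-1.1, 0.6, -0.2]
gripper_width: 12.4
```

Emit:
apply_moves([
  [0.1,0,0],
  [0.2,0,0],
  [0.3,0,0],
  [0.4,0,0],
  [0.4,0,0],
], fingers=[1,1,1,1,1], yaw=[0,0,0,0,0])

```text
clock: 13.65
position: [479.7, 46.3, 205.3]
ee_rot: [1.0, 0.007, -0.001, 0.001]
contact_force: [-5.9, 1.1, 0.3]
gripper_width: 12.3
```

Emit:
apply_moves([
  [0.1,0,0.03],
  [0.2,0,0.05],
  [0.3,0,0.05],
  [0.3,0,0.05],
  [0.3,0,0.05],
], fingers=[1,1,1,1,1], yaw=[0,0,0,0,0])

```text
clock: 14.15
position: [480.7, 45.9, 205.0]
ee_rot: [1.0, 0.007, -0.005, 0.002]
contact_force: [-7.5, 1.8, 1.0]
gripper_width: 12.2
```

Emit:
apply_moves([
  [0.2,0.02,0.07],
  [0.4,0.03,0.1],
  [0.4,0.03,0.1],
  [0.4,0.03,0.1],
], fingers=[1,1,1,1], yaw=[0,0,0,0])

```text
clock: 14.55
position: [482.2, 45.5, 204.9]
ee_rot: [1.0, 0.006, -0.009, 0.003]
contact_force: [-9.0, 2.5, 0.9]
gripper_width: 12.4
```

```bash
python3 - <<'E'
from h import *
s=read_state();print(s["clock"],s["position"],s["contact_force"])
w=save("wrist","wrist9")
g=w["img"].astype(int);C=[]
for v in range(30,220,10):
    row=g[v,230:340];k=np.flatnonzero((row[:,2]>150)&(row[:,2]-row[:,0]>50));k=k+230; C.append(plane(w,((k[0]+k[-1]+1)/2,v+.5),47))
C=np.array(C);p=np.polyfit(C[:,0],C[:,1],1);print("y at plate",np.polyval(p,602),"want 48.2",p[0])
E
```

```text
14.55 [482.1751588   45.50402905 204.86128643] [-9.00282522  2.50970786  0.8733927 ]
y at plate 48.57551283969191 want 48.2 0.03269000890748582
```

The small hole refuses the end: 9 N against it and no entry. Backing off and returning to the middle hole.

Emit:
apply_moves([
  [-0.5,0,0],
  [-2,0,0.2],
  [-3.6,0.1,0.42],
  [-3.6,1.9,0.42],
  [-3.6,3.6,0.42],
  [-3.6,4.9,0.42],
  [-3.6,4.9,0.42],
  [-3.6,4.9,0.42],
], fingers=[1,1,1,1,1,1,1,1], yaw=[0,0,0,0,0,0,0,0])

```text
clock: 15.4
position: [446.3, 94.7, 209.1]
ee_rot: [1.0, 0.007, -0.009, 0.003]
contact_force: [-0.1, -0.5, 0.7]
gripper_width: 12.2
```

```bash
cat > chk.py <<'E'
from h import *
import sys
s=read_state();print(s["clock"],s["position"],s["contact_force"],R.from_quat(s["ee_rot"]).as_matrix().round(4)[:,[0,2]].tolist())
n=sys.argv[1];w=save("wrist","w"+n);sd=save("side","s"+n)
g=w["img"].astype(int);C=[];W=[]
for v in range(5,220,10):
    row=g[v,230:340];k=np.flatnonzero((row[:,2]>150)&(row[:,2]-row[:,0]>50));k=k+230; C.append(plane(w,((k[0]+k[-1]+1)/2,v+.5),49));W.append(k[-1]-k[0]+1)
C=np.array(C);p=np.polyfit(C[:,0],C[:,1],1);print("y at 602",np.polyval(p,602),p[0],"widths",W[::5])
# side view: tip and line of dowel
def mask(i): 
    i=i.astype(int); return (i[...,2]>190)&(i[...,2]-i[...,0]>60)
m=mask(sd["img"]); m[:, :240]=0; m[:,292:]=0; m[:170]=0; m[225:]=0
nl,lab,st,ce=cv2.connectedComponentsWithStats(m.astype(np.uint8)); print([(x[:5].tolist(),c.round(1).tolist()) for x,c in zip(st[1:],ce[1:]) if x[4]>40])
k=1+np.argmax(st[1:,4]); yy,xx=np.nonzero(lab==k); l=np.polyfit(xx,yy,1); print("side line slope",l[0],"y at u=297 (hole M):",np.polyval(l,296))
E
python3 chk.py 10
python3 - <<'E'
import re
src=open('chk.py').read()
# reference: same side measure on side6 (known good middle-hole entry)
import sys;sys.path.insert(0,'.')
import os;os.chdir('.')
from h import *
sd=load("side6");i=sd["img"].astype(int);m=(i[...,2]>190)&(i[...,2]-i[...,0]>60); m[:, :240]=0; m[:,292:]=0; m[:170]=0; m[225:]=0
nl,lab,st,ce=cv2.connectedComponentsWithStats(m.astype(np.uint8));k=1+np.argmax(st[1:,4]);yy,xx=np.nonzero(lab==k);l=np.polyfit(xx,yy,1);print("ref",st[k],l[0],np.polyval(l,296))
E
```

```text
15.4 [446.34869172  94.66485955 209.08412818] [-0.09454583 -0.48597067  0.65447675] [[0.9998, -0.0171], [0.013, -0.0064], [-0.0172, -0.9998]]
y at 602 96.46107668594361 0.01771589486693688 widths [np.int64(34), np.int64(33), np.int64(33), np.int64(32), np.int64(30)]
[([248, 185, 37, 14, 144], [266.4, 191.5])]
side line slope -0.30769146959471044 y at u=297 (hole M): 182.37181965969523
ref [249 184  37  15 146] -0.31901913118916814 181.75945489214433
```

Emit:
apply_moves([
  [0,-0.02,0.22],
  [1,-0.02,0.22],
  [2,-0.02,0.22],
  [2.6,-0.01,0.22],
  [3,0,0.22],
  [3.4,0,0.22],
  [3.8,0.01,0.2],
  [4.2,0.02,0.2],
  [4.5,0.03,0.2],
  [4.5,0.03,0.2],
], fingers=[1,1,1,1,1,1,1,1,1,1], yaw=[0,0,0,0,0,0,0,0,0,0])

```text
clock: 16.5
position: [491.5, 94.5, 211.0]
ee_rot: [1.0, 0.006, -0.009, 0.003]
contact_force: [-0.0, -0.3, -0.0]
gripper_width: 11.9
```

```bash
python3 - <<'E'
from h import *
s=read_state();print(s["clock"],s["position"],s["contact_force"],s["wrist_torque"],R.from_quat(s["ee_rot"]).as_matrix().round(4)[2])
E
```

```text
16.5 [491.50948205  94.50452609 211.0145056 ] [-0.00274789 -0.26931748 -0.01110147] [ 0.01398835 -0.0130818   0.00050784] [-0.0174  0.0064 -0.9998]
```

Free entry again. Pushing on along the dowel's own axis.

Emit:
apply_moves([
  [1,0.02,-0.03],
  [2,0.04,-0.06],
  [3,0.05,-0.09],
  [4,0.06,-0.12],
  [5,0.07,-0.14],
  [6,0.08,-0.16],
  [7,0.1,-0.18],
  [8,0.11,-0.19],
  [8.8,0.12,-0.2],
  [8.8,0.12,-0.2],
], fingers=[1,1,1,1,1,1,1,1,1,1], yaw=[0,0,0,0,0,0,0,0,0,0])

```text
clock: 17.5
position: [580.6, 95.8, 208.9]
ee_rot: [1.0, 0.006, -0.008, 0.003]
contact_force: [0.6, -0.2, 0.3]
gripper_width: 12.1
```

```bash
python3 - <<'E'
from h import *
s=read_state();print(s["clock"],s["position"],s["contact_force"],s["wrist_torque"])
sc=save("scene","scene11")
i=sc["img"].astype(int); 
# dowel brighter/yellower than shelf: print candidates
print(proj(sc,np.array([703,97.5,47])),proj(sc,np.array([610,96.3,49])),[i[int(v),int(u)].tolist() for u,v in [proj(sc,np.array([x,97,53])) for x in(640,670,690,700,705,712,720)]])
E
```

```text
17.5 [580.57082501  95.76584368 208.92577398] [ 0.61102084 -0.17656891  0.25180695] [ 0.0105634  -0.05022877 -0.03203284]
[266.83696902 288.06685767] [289.68595937 261.32916727] [[187, 246, 255], [186, 245, 255], [177, 242, 255], [188, 250, 255], [103, 144, 192], [98, 161, 230], [100, 165, 232]]
```

Emit:
apply_moves([
  [0,0,-0.1],
  [0,0,-0.18],
  [0,0,-0.2],
  [0,0,-0.2],
  [0,0,-0.2],
  [0,0,-0.2],
  [0,0,-0.2],
  [0,0,-0.2],
  [0,0,-0.2],
], fingers=[1,1,1,0.85,0.7,0.5,0.5,0.5,0.5], yaw=[0,0,0,0,0,0,0,0,0])

```text
clock: 18.45
position: [579.8, 95.6, 206.6]
ee_rot: [1.0, 0.006, -0.009, 0.003]
contact_force: [-0.3, 0.6, -1.0]
gripper_width: 42.8
```

Emit:
apply_moves([
  [0,0,0.5],
  [0,0,2],
  [0,0,4],
  [0,0,7],
  [-2,0,10],
  [-6,-3,12],
  [-10,-6,14],
  [-12,-6,14],
], fingers=[0.5,0.5,0.5,0.5,0.5,0.5,0.5,0.5], yaw=[0,0,0,0,0,0,0,0])

```text
clock: 19.25
position: [457.9, 33.8, 348.9]
ee_rot: [1.0, 0.005, -0.007, 0.003]
contact_force: [0.4, 0.4, 0.0]
gripper_width: 43.0
```

```bash
python3 - <<'E'
from h import *
s=read_state();print(s["clock"],s["position"],s["contact_force"],s["gripper_width"])
for n in("scene","side","wrist"): save(n,n+"12")
sc,sd=load("scene12"),load("side12")
i=sc["img"].astype(int)
print([(x,i[int(v),int(u)].tolist()) for x,(u,v) in [(x,proj(sc,np.array([x,97,53]))) for x in(540,548,556,570,590,640,690,700,708,715)]])
# changes of bystanders vs start
s0=load("side0")["img"].astype(int);d=np.abs(sd["img"].astype(int)-s0).max(2)>40
for n,(a,b,c,e) in dict(bottle=(180,250,390,430),far_dowel=(262,295,295,375),turq=(240,350,380,500),turq2=(300,370,230,265),mug=(145,190,165,205),bowl=(135,165,243,283)).items(): print(n,d[a:b,c:e].mean().round(3))
# dowel rear end via wrist or side
m=(sd["img"][...,2].astype(int)>190)&(sd["img"][...,2].astype(int)-sd["img"][...,0]>60);m[:,:240]=0;m[:,330:]=0;m[:150]=0;m[225:]=0
nl,lab,st,ce=cv2.connectedComponentsWithStats(m.astype(np.uint8));print([(a[:5].tolist()) for a in st[1:] if a[4]>15])
E
```

```text
19.25 [457.86027884  33.81684596 348.90811697] [0.38260054 0.42303507 0.00851737] 42.990352415974094
[(540, [140, 176, 189]), (548, [170, 236, 255]), (556, [172, 236, 255]), (570, [168, 232, 255]), (590, [188, 237, 255]), (640, [188, 247, 255]), (690, [151, 224, 254]), (700, [173, 242, 255]), (708, [103, 168, 236]), (715, [100, 164, 232])]
bottle 0.0
far_dowel 0.005
turq 0.0
turq2 0.0
mug 0.3
bowl 0.482
[[305, 171, 24, 9, 93], [276, 181, 20, 8, 64]]
```

```bash
python3 - <<'E'
from h import *
a,b=load("scene0")["img"].astype(int),load("scene12")["img"].astype(int)
d=np.abs(a-b).max(2)>40
print("scene mug",d[235:280,398:448].mean(),"bowl",d[308:355,343:398].mean(),"bottle",d[200:250,160:192].mean())
s=load("side12");p=proj(s,read_state()["position"]-[0,0,120]);print("gripper in side view at",p)
E
```

```text
scene mug 0.1368888888888889 bowl 0.30676982591876206 bottle 0.0
gripper in side view at [254.53522689 139.41840399]
```

```bash
python3 - <<'E'
from h import *
e=lambda n:cv2.Canny(load(n)["img"],60,150)
for ref in("scene5","scene1","scene0"):
  for n,(y,Y,x,X) in dict(mug=(233,282,396,450),bowl=(304,358,340,400)).items():
    t=cv2.GaussianBlur(e(ref)[y:Y,x:X],(0,0),1); w=cv2.GaussianBlur(e("scene12")[y-12:Y+12,x-12:X+12],(0,0),1)
    r=cv2.matchTemplate(w,t,cv2.TM_CCOEFF_NORMED);_,v,_,l=cv2.minMaxLoc(r);print(ref,n,round(v,2),"shift",l[0]-12,l[1]-12)
E
```

```text
scene5 mug 0.7 shift 0 0
scene5 bowl 0.94 shift 0 0
scene1 mug 0.73 shift 0 0
scene1 bowl 0.97 shift 0 0
scene0 mug 0.75 shift 0 0
scene0 bowl 0.77 shift 0 0
```

Mug and bowl haven't shifted; the differences were shadow and gripper occlusion. Handing in.

```bash
python3 -c "
from bench import *
print(job_done(), read_state()['clock'])"
```

```text
the job is handed in; nothing more can be done
the job is handed in; nothing more can be done
```

The near dowel is the thinner one (14.5 mm): it passed the 24 mm and 18 mm holes, and the 12 mm hole refused it. It now lies through the middle hole on the shelf, and I handed the job in at about 19 s on the robot's clock.

- **Gauging:** I pushed it about 5.5 cm through the large hole and then the middle hole. There was no resistance, apart from about 4 N when I deliberately lowered it onto the large hole's bottom to check its height. Pressed squarely against the small hole, it met 9 N and did not enter.
- **Final position:** the last scene picture puts the dowel between about x = 541 and 704 mm, with the plate front at about 602. That leaves roughly 102 of its 160 mm past the front face, about 92 of them beyond the back face.
- **Bystanders:** the other dowel, the bottle and the turquoise look-alikes were unchanged from the first picture. For the mug and bowl, the plain image comparison disagreed. Matching their outlines in the scene view gave zero shift, so I put the difference down to shadow and the gripper being in the way. The match for the mug was only moderate (0.70–0.75).
- **Disagreement:** the wrist camera read lengths about 1.5% too long, so I set the dowel's height by touching the hole's bottom instead. Pressing on the small hole also left the tool tilted by about 1°, which I allowed for on the last insertion.

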